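Hold a ring cutter over the inspection camera's window

ROBOT

A 7-joint arm with a two-finger parallel gripper is mounted at the origin on a cart in front of the work surface, level with it; the furniture and walls round the work are solid. World frame = base frame: x ahead of the robot, y to its left, z up, the work surface at z = 0. Lengths are in m, angles in rad, forces in N, time in s.
With the tool pointing down it reaches from about 0.425 to 0.925 m from the base axis. Payload 6.8 kg.
Tool frame: the origin (TCP) lies on the mounting face of the last link; the fingertips stand 173 mm ahead of it and the grasp point (between the pads) lies 155 mm ahead of it; z points along the fingers, y is the direction in which the jaws open and shut (so a half turn about z gives the same grasp; the last joint's range is limited). The gripper opens to 85 mm and grips with 20 to 120 N. Pads are 22 mm wide; open, the fingers measure 114 mm over their backs; the gripper's body (76 mm by 85 mm) begins 54 mm behind the grasp point. The pads swing forward as they close: fully open they stand 13 mm farther back than shut.
Start: joints at [1.199, 0.477, 0.022, 1.555, -0.011, 1.109, -0.083], TCP at [0.176, -0.652, 0.405] pointing down, gripper open.
Joint ranges: [-2.96, 2.96], [-0.34, 2.1], [-1.41, 1.46], [0.24, 2.44], [-1.37, 4.51], [0.17, 1.92], [-2.96, 2.96]. Speed limits (rad/s): [2.39, 2.39, 3.14, 3.14, 3.14, 3.14, 3.14].

INTERFACE

Orientations are given as a unit quaternion [w, x, y, z].
In Python, from station import sensors, read_camera, bot gives the robot as it stands. The module is installed in compiled form; this text tells all that it offers.
- The arm moves only by the tool play_rows, never from a script. Its argument "commands" is a list of rows, each a list of 4 numbers: the shift along the tool's x, y, z in m, then the turn about the tool's z in degrees. A call has 1 to 20 rows; each row shifts and turns the commanded pose from where the row before left it, along the tool's axes as they then stand; what a row does not reach is not made up. A row lasts 1/10 s, in which the tool goes at most 50 mm and 8.59 degrees, less where a joint would pass 70% of its speed; a pose out of reach is approached as far as the arm can. A call with a gripper value outside its range is refused whole. "claw" is the finger opening in m, from 0 to 0.0854, set as the call begins (left out, the last holds). The fingers move at their own pace and stop on an object; "force" is the grip in N (left out, the last holds). Time passes only in rows, so rows that do not move let the fingers close. It gives the time, the measured TCP pose, the force and the opening at its end, in the units of the state.
- sensors.get_obs(): the state, without advancing time (a new reading comes with each control period).
- read_camera(name): name is "scene" or "side" or "wrist"; returns a dict with "frame" (480x640x3 uint8, blue, green, red), "depth" (480x640 float32, m along the optical axis (not along the pixel's ray), 0 where there is no reading), "fx", "fy", "cx", "cy" (pixels), "rvec" (rotation vector, rad) and "tvec" (3), from world to camera coordinates, as OpenCV has them; the wrist camera has in their place "T_tool_cam" (4x4, takes a point from camera to tool coordinates, whose origin is the TCP and whose axes are the flange's). Camera axes: x right, y down, z forward; pixel columns grow to the right and rows downward; lengths in m; the calibration is good to about 2 mm. The wrist camera is an equidistant fisheye: a pixel r from the principal point sees the ray r / f radians off the axis. A picture is of the moment at which its call begins: read the wrist's pose just before it.
- bot.hand_in(): hands the job in, once; it reports no verdict.
The state is a dict: "t": time; "q": joint angles; "joint_vel": joint speeds; "joint_torque": joint torques, N m; "eef_pos": TCP position; "tool_rot": TCP orientation; "contact_force": force on the tool from outside, world axes, zero at the start; "torque": the same for the moment, N m; "gripper_width": opening from 0.0 (shut) to 1.0 (fully open).
Only numpy, scipy, OpenCV 4.12 (cv2) and the standard library are available. Lean on these libraries where they do the work, as an engineer would, in place of code of your own. Each camera call takes 0.05 s, during which the arm holds its last target.

TASK

Check the edge of the smaller steel ring cutter on the upward-looking inspection camera: first turn the camera's focus knob clockwise until its pointer line stands at the long index mark of the dial. Then pick up the smaller cutter, lift it over the steel glare shield and hold it still and level, the way up it stood, centred over the round window and about a centimetre above the glass; it must never touch the camera. Finish while still holding it there, and leave the other things on the table where they are.

Things in the scene. Friction and masses are not known exactly. Their poses are not given: they have to be found in the camera images.
- camera_unit: Inspection camera: a flat aluminium housing, fixed to the table, 112 mm along its x, 196 mm along its y (from y = -72 to y = +124 mm), top face 45 mm above the table. Origin on the table straight below the centre of the round window; z up. The window is at its right (-y) part, the focus knob at x = 0, y = +85 mm.
- shield_top (a point): Middle of the top edge of the thin upright steel glare shield on the camera, right of the window (unit's y = -65 mm): 4 mm thick, 92 mm long along the unit's x, its top edge 78 mm above the table. Also on the unit: a 14 mm cable gland that sticks out 14 mm behind it (+x) at y = +40 mm.
- window (a point): Centre of the upper face of the round dark window, 60 mm across in a steel bezel of 74 mm, flat; 46.4 mm above the table. Axes as the camera unit's.
- focus_knob (a joint): Angle of the focus knob (rad), growing clockwise seen from above, range 0 to 2.6. At 0 the knob's pointer looks along the camera unit's -x; at 1.35 it stands at the index mark. It stays where it is left (friction about 0.04 N m, no spring). It starts between 0 and 0.7.
- knob_grip (a point): Point on the knob's vertical axis, in the middle of its black bar grip, 66 mm above the table. The bar is 42 mm long along the pointer line, 14 mm wide, 24 mm tall, its top 78 mm and its foot 54 mm above the table, on a round skirt of 48 mm diameter. Its own x axis points opposite to the pointer.
- knob_pointer (a point): Outer end of the white pointer line, on the rim of the knob's skirt, 24 mm from the axis; turns with the knob. The line runs over the top of the bar on that side only.
- index_mark (a point): Middle of the long, thick black index mark on the white dial plate round the knob, 32.5 mm from the knob's axis; the other marks are short and thin.
- small_cutter: The cutter to be held: a plain steel ring, open at both ends, 46 mm across outside, 30 mm tall, 40 g. Origin at the centre of its lower edge, z up through the ring. Stands on the table in one of two places that it may have swapped with the large cutter.
- large_cutter: The other cutter, to be left alone: the same kind of steel ring, 60 mm across, 35 mm tall. Origin at the centre of its lower edge.
- pot_0: Bystander: white powder pot, 50 mm across, 50 mm tall, behind the camera. Origin at the centre of its underside, as for all the pots.
- pot_1: Bystander: white powder pot, 52 mm across, 50 mm tall, on the plate of the bench scale, about 42 mm above the table.
- pot_2: Bystander: powder pot with a broad lid, 70 mm across, 62 mm tall, beyond the cutters.
- pot_3: Bystander: the smallest powder pot, 38 mm across, 40 mm tall, between the camera and the open blue box of pins.
- near_figure (a point): Top of the nearest of the dark chocolate figures that fill the tray to the right and behind (fixed, 155 mm tall, up to 200 mm farther in); all the others stand farther off in x and -y. The gripper's body must keep clear of them at the cutters.
- timer: Bystander: round kitchen timer, 62 mm across, 40 mm tall, at the right front edge of the table.

How it is judged:
By the outcome, as a careful person would: the job done as asked, in the order asked, and still so for the second after the job is handed in, while the arm keeps its last pose, push and grip.
It also fails if it takes over 64 s, if anything falls off the work surface, if the arm or the gripper's body presses on something with over 40 N, if the wrist force passes 120 N, or if a joint passes its speed limit or range.

## Working session

There is one attempt and no reset: what is moved stays moved. The work goes in short steps, Python scripts to look and compute and a tool call to move; the robot and the scene stay as the last step left them, time stands still between calls to the robot, and variables do not carry over. Pictures are saved under pics/ and viewed, and the job is handed in when it is done.

Besides the shell and the picture viewer there is one more tool, called after "Emit:" in YAML: its name, and indented under it one key for each argument. play_rows: Moves the arm, as the interface text tells. Its arguments: {"type":"object","properties":{"commands":{"type":"array"},"claw":{"type":"number"},"force":{"type":"number"}},"required":["commands"]}

```bash
mkdir -p pics; python3 - <<'E'
from station import sensors, read_camera, bot
import cv2,numpy as np
o=sensors.get_obs(); print({k:np.round(v,4).tolist() for k,v in o.items()})
for n in ["scene","side","wrist"]:
    c=read_camera(n); cv2.imwrite(f"pics/{n}0.png",c["frame"])
    print(n,{k:np.round(v,4).tolist() for k,v in c.items() if k not in("frame","depth")})
    np.savez(f"pics/{n}0.npz",**c)
E
```

```text
{'t': 0.0, 'q': [1.1989, 0.4778, 0.0223, 1.5564, -0.0115, 1.1093, -0.0831], 'joint_vel': [0.0009, -0.0007, 0.0002, -0.0002, -0.0005, -0.0006, -0.0011], 'joint_torque': [0.0008, -59.6447, 1.6089, -28.1197, 0.0126, 0.0094, 0.0], 'eef_pos': [0.1759, -0.6514, 0.4037], 'tool_rot': [-0.0009, 0.9913, 0.1315, -0.0002], 'contact_force': [-0.0304, 0.4283, -0.6997], 'torque': [0.0059, 0.0243, 0.0286], 'gripper_width': 0.9992}
scene {'fx': 511.2977, 'fy': 511.2977, 'cx': 324.6553, 'cy': 240.4232, 'rvec': [2.304, -0.5139, 0.2085], 'tvec': [-0.4675, 0.2667, 0.7853]}
side {'fx': 435.2533, 'fy': 435.2533, 'cx': 321.7135, 'cy': 241.4715, 'rvec': [0.1072, -2.6505, 1.6031], 'tvec': [0.522, 0.1058, 0.904]}
wrist {'fx': 371.6483, 'fy': 371.6483, 'cx': 320.798, 'cy': 239.7394, 'T_tool_cam': [[-0.0, -0.9614, -0.2751, 0.0702], [1.0, -0.0001, 0.0004, -0.0006], [-0.0004, -0.2751, 0.9614, 0.0308], [0.0, 0.0, 0.0, 1.0]]}
```

View pics/scene0.png

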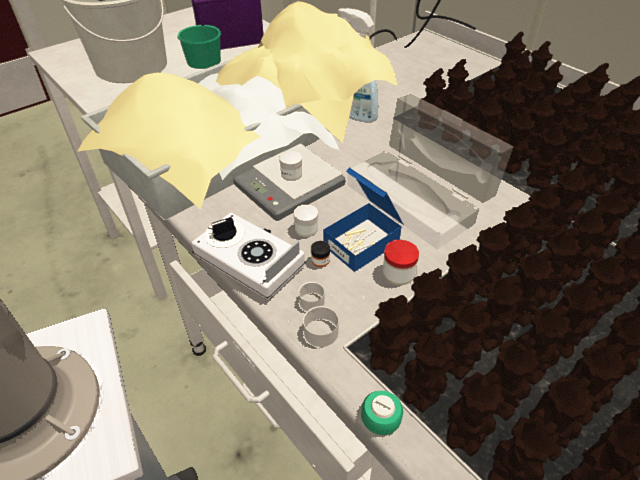

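View pics/side0.png

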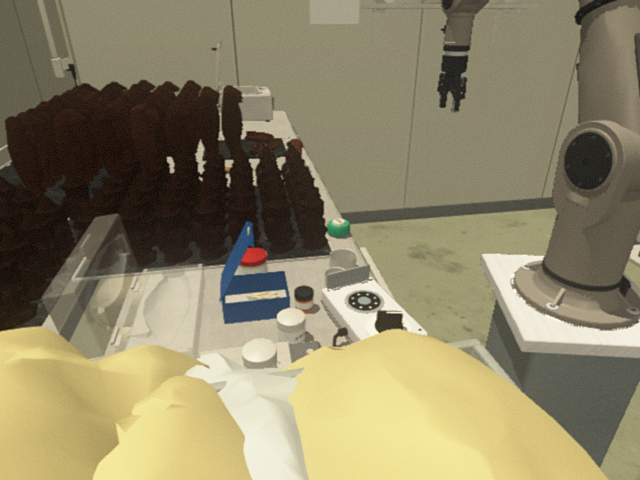

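View pics/wrist0.png

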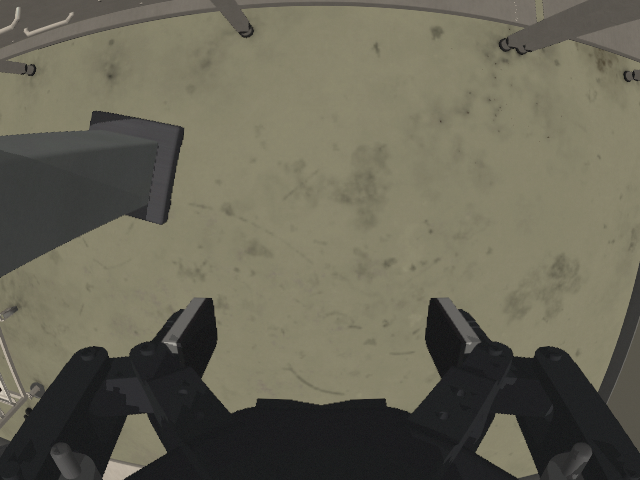

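```bash
cat > h.py <<'E'
import numpy as np,cv2
from scipy.spatial.transform import Rotation as R
def W(c,u,v,d=None):
    d=c["depth"][int(round(v)),int(round(u))] if d is None else d
    p=np.array([(u-c["cx"])/c["fx"]*d,(v-c["cy"])/c["fy"]*d,d])
    Rm=cv2.Rodrigues(np.array(c["rvec"],float))[0]; return Rm.T@(p-np.array(c["tvec"]).ravel())
def cloud(c):
    u,v=np.meshgrid(np.arange(640),np.arange(480)); d=c["depth"]
    p=np.stack([(u-c["cx"])/c["fx"]*d,(v-c["cy"])/c["fy"]*d,d],-1)
    Rm=cv2.Rodrigues(np.array(c["rvec"],float))[0]; return (p-np.array(c["tvec"]).ravel())@Rm
def planez(c,u,v,z):
    Rm=cv2.Rodrigues(np.array(c["rvec"],float))[0]; o=-Rm.T@np.array(c["tvec"]).ravel()
    r=Rm.T@np.array([(u-c["cx"])/c["fx"],(v-c["cy"])/c["fy"],1]); return o+r*(z-o[2])/r[2]
E
python3 - <<'E'
from h import *
c=dict(np.load("pics/scene0.npz"))
for n,u,v in [("table",350,300),("window",258,251),("knob",222,229),("small",312,296),("large",320,326),("timer",382,405),("pot3",320,247),("pot0",306,215),("pot2",401,250),("fig",395,300),("camfront",255,285)]:
    print(n,np.round(W(c,u,v),3))
im=c["frame"][190:370,180:360]; cv2.imwrite("pics/s_crop.png",cv2.resize(im,None,fx=3.3,fy=3.3,interpolation=cv2.INTER_CUBIC))
s=dict(np.load("pics/side0.npz")); im=s["frame"][220:350,290:440]; cv2.imwrite("pics/sd_crop.png",cv2.resize(im,None,fx=4.5,fy=4.5,interpolation=cv2.INTER_CUBIC))
E
```

```text
table [ 0.56  -0.017 -0.001]
window [0.437 0.129 0.047]
knob [0.391 0.198 0.064]
small [ 0.5    0.021 -0.   ]
large [ 0.485 -0.047  0.   ]
timer [ 0.499 -0.237  0.034]
pot3 [0.551 0.095 0.039]
pot0 [0.559 0.181 0.049]
pot2 [0.673 0.003 0.063]
fig [ 0.56  -0.151  0.15 ]
camfront [0.407 0.064 0.033]
```

View pics/s_crop.png

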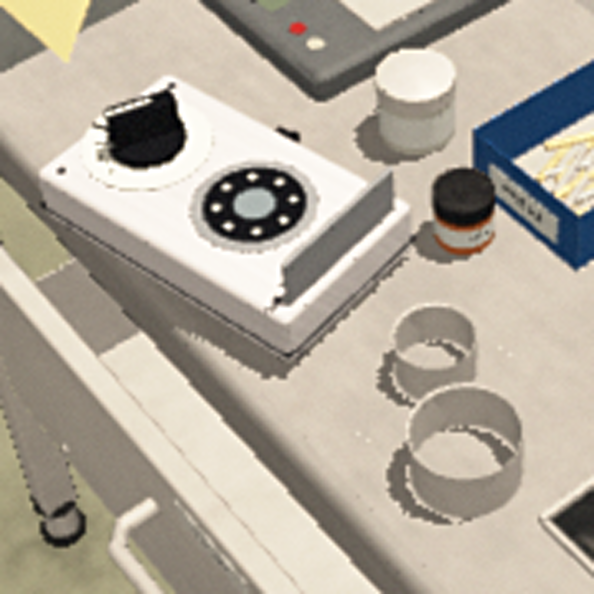

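View pics/sd_crop.png

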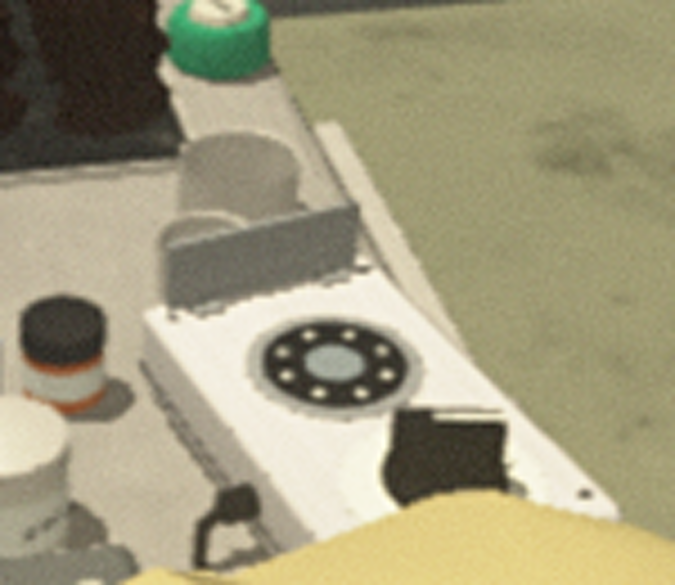

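Emit:
play_rows:
  commands:
    - [0.0324,-0.0259,0,0]
    - [0.0324,-0.0259,0,0]
    - [0.0324,-0.0259,0,0]
    - [0.0324,-0.0259,0,0]
    - [0.0324,-0.0259,0,0]
    - [0.0324,-0.0259,0,0]
    - [0.0324,-0.0259,0,0]
    - [0.0324,-0.0259,0,0]
    - [0.0324,-0.0259,0,0]
    - [0.0324,-0.0259,0,0]
    - [0.0324,-0.0259,0,0]
    - [0.0324,-0.0259,0,0]
    - [0,0,0,-8.5]
    - [0,0,0,-8.5]
    - [0,0,0,-8.5]
    - [0,0,0,-8.5]
    - [0,0,0,-8.5]
    - [0,0,0,-8.5]
    - [0,0,0,-8.5]
    - [0,0,0,-8.5]

```text
t: 2.15
eef_pos: [0.4702, -0.2502, 0.4045]
tool_rot: [-0.0, 0.746, 0.666, -0.0]
contact_force: [0.6, -0.7, -0.6]
gripper_width: 0.998
```

Emit:
play_rows:
  commands:
    - [0.0404,-0.0096,0,0]
    - [0.0404,-0.0096,0,0]
    - [0.0404,-0.0096,0,0]
    - [0.0404,-0.0096,0,0]
    - [0.0404,-0.0096,0,0]
    - [0.0404,-0.0096,0,0]
    - [0.0404,-0.0096,0,0]
    - [0.0404,-0.0096,0,0]
    - [0,0,0,-8.5]
    - [0,0,0,-8.5]
    - [0,0,0,-8.5]
    - [0,0,0,-8.5]
    - [0,0,0,0]

```text
t: 3.45
eef_pos: [0.4327, 0.0798, 0.4045]
tool_rot: [-0.0, 0.521, 0.853, -0.0]
contact_force: [0.4, 0.2, 0.2]
gripper_width: 1.002
```

```bash
cat >> h.py <<'E'
def snap(n,tag):
    from station import sensors, read_camera
    o=sensors.get_obs(); c=read_camera(n)
    c=dict(c); c["p"]=o["eef_pos"]; c["quat"]=o["tool_rot"]
    np.savez(f"pics/{n}{tag}.npz",**c); cv2.imwrite(f"pics/{n}{tag}.png",c["frame"]); 
    print(n,"t",o["t"],np.round(o["eef_pos"],4),np.round(o["tool_rot"],4)); return c
def ld(n): return dict(np.load(f"pics/{n}.npz"))
def T(c):
    q=np.array(c["quat"]); M=np.eye(4); M[:3,:3]=R.from_quat(q[[1,2,3,0]]).as_matrix(); M[:3,3]=c["p"]; return M@c["T_tool_cam"]
def wray(c,u,v):
    x=(u-c["cx"])/c["fx"]; y=(v-c["cy"])/c["fy"]; r=np.hypot(x,y)+1e-12
    d=np.stack([x/r*np.sin(r),y/r*np.sin(r),np.cos(r)],-1); M=T(c); return M[:3,3],d@M[:3,:3].T
def wz(c,u,v,z):
    o,d=wray(c,np.asarray(u,float),np.asarray(v,float)); return o+d*((z-o[2])/d[...,2])[...,None]
def wproj(c,P):
    M=np.linalg.inv(T(c)); p=np.atleast_2d(P)@M[:3,:3].T+M[:3,3]
    rr=np.hypot(p[:,0],p[:,1])+1e-12; th=np.arctan2(rr,p[:,2])*c["fx"]
    return np.stack([p[:,0]/rr*th+c["cx"],p[:,1]/rr*th+c["cy"]],-1)
def tri(c1,u1,c2,u2):
    o1,d1=wray(c1,*u1);o2,d2=wray(c2,*u2)
    A=np.stack([d1,-d2],1); s=np.linalg.lstsq(A,o2-o1,rcond=None)[0]
    a=o1+d1*s[0];b=o2+d2*s[1]; return (a+b)/2,np.linalg.norm(a-b)
E
python3 -c "
from h import *
snap('wrist','1')"
```

```text
wrist t 3.45 [0.4327 0.0798 0.4045] [-1.000e-04  5.211e-01  8.535e-01 -1.000e-04]
```

View pics/wrist1.png

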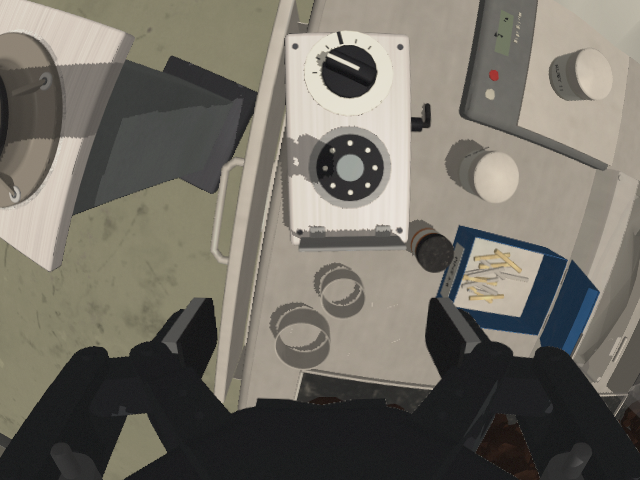

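```bash
python3 -c "
from h import *
c=ld('wrist1')
a=c['frame'][20:260,270:430]; cv2.imwrite('pics/w1a.png',cv2.resize(a,None,fx=2.5,fy=2.5,interpolation=cv2.INTER_CUBIC))
a=c['frame'][20:130,290:410]; cv2.imwrite('pics/w1c.png',cv2.resize(a,None,fx=5,fy=5,interpolation=cv2.INTER_CUBIC))
a=c['frame'][250:380,260:380]; cv2.imwrite('pics/w1b.png',cv2.resize(a,None,fx=4.5,fy=4.5,interpolation=cv2.INTER_CUBIC))
print('depth nonzero',(c['depth']>0).mean(), c['depth'][165,350])
"
```

```text
depth nonzero 0.9893977864583333 0.32135367
```

View pics/w1a.png

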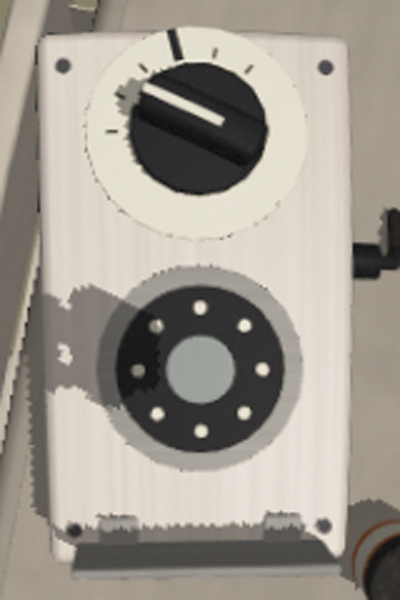

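View pics/w1c.png

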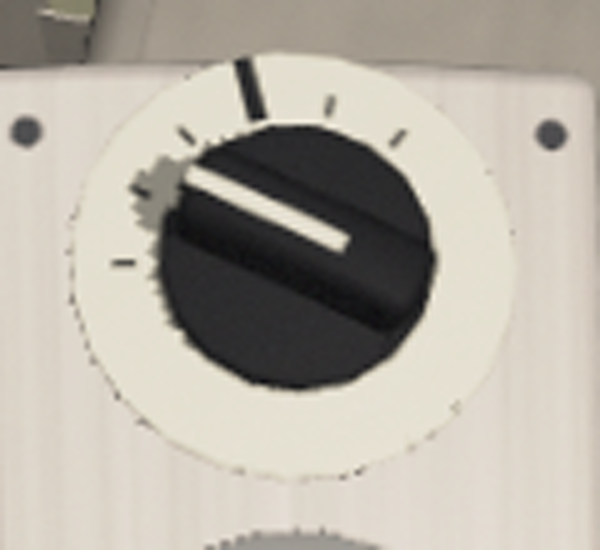

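View pics/w1b.png

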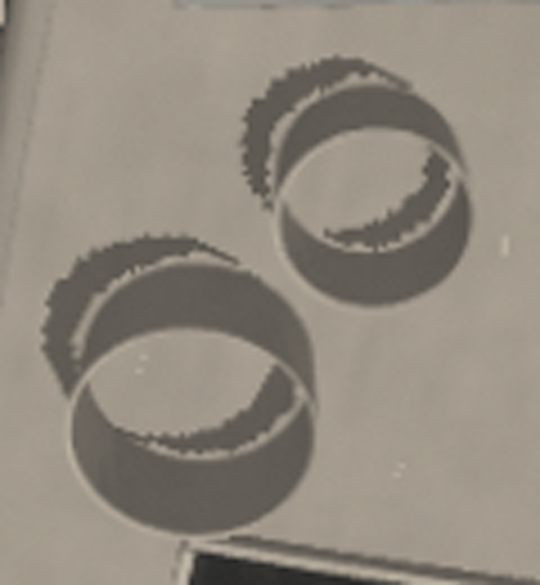

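```bash
python3 -c "
from h import *
c=ld('wrist1')
k=wz(c,349.6,71.4,.053);w=wz(c,350.1,167.5,.0464);i=wz(c,340.2,38,.0464)
a=wz(c,327.6,54.4,.078);b=wz(c,359.6,68.6,.078)
print('knob',k,'win',w,'idx',i,np.linalg.norm(i-k),'dist',np.linalg.norm((k-w)[:2]))
an=lambda v:np.degrees(np.arctan2(v[1],v[0]))
print('unit y dir',an(k-w),'idx dir',an(i-k),'pointer',an(a-b), a,b)
for nm,u,v,z in [('smalltop',342.9,298,.03),('smallbase',341.8,287.1,0)]: print(nm,wz(c,u,v,z))
# wrist depth-based
for (u,v) in [(350,167),(349,71),(325,90),(405,150)]:
    x=(u-c['cx'])/c['fx'];y=(v-c['cy'])/c['fy'];r=np.hypot(x,y);d=c['depth'][v,u]
    p=np.array([x/r*np.tan(r)*d,y/r*np.tan(r)*d,d,1]);print((T(c)@p)[:3])
# side of unit bolts
B=wz(c,[295.6,400.4,300,399.2],[46.3,46.8,232,230],.045);print(B)
print(an(B[1]-B[0]),an(B[3]-B[2]))
"
```

```text
knob [0.39673682 0.2039759  0.053     ] win [0.43645374 0.12961504 0.0464    ] idx [0.37541056 0.22892105 0.0464    ] 0.033475808099547304 dist 0.08430285033983471
unit y dir 118.10714443472244 idx dir 130.5280107080561 pointer -177.05744550133696 [0.37544703 0.20361809 0.078     ] [0.40291964 0.20503025 0.078     ]
smalltop [0.49404752 0.0102298  0.03      ]
smallbase [0.4948172  0.00973516 0.        ]
[0.43608732 0.12999556 0.04714993]
[0.39650171 0.19928759 0.07782134]
[0.38548527 0.18034481 0.04641704]
[0.47266673 0.16694391 0.04495063]
[[0.3442287  0.20464451 0.045     ]
 [0.4254557  0.24852856 0.045     ]
 [0.42360221 0.05648795 0.045     ]
 [0.50428303 0.10020835 0.045     ]]
28.380773888103814 28.45297167226177
```

```bash
python3 -c "
from h import *
for n in ('scene0','side0'):
    c=ld(n);P=cloud(c)[c['depth']>0]
    d=np.hypot(P[:,0]-.396,P[:,1]-.204)
    for lo,hi in [(.03,.06),(.06,.09),(.09,.12),(.12,.15),(.15,.18),(.18,.21)]:
        m=(d>lo)&(d<hi)&(P[:,2]>.085); Q=P[m]
        print(n,lo,hi,m.sum(), Q[Q[:,2].argmax()].round(3) if m.any() else '')
"
```

```text
scene0 0.03 0.06 0 
scene0 0.06 0.09 203 [0.397 0.293 0.118]
scene0 0.09 0.12 800 [0.391 0.323 0.142]
scene0 0.12 0.15 1183 [0.385 0.349 0.16 ]
scene0 0.15 0.18 1821 [0.384 0.383 0.173]
scene0 0.18 0.21 2060 [0.405 0.413 0.186]
side0 0.03 0.06 0 
side0 0.06 0.09 0 
side0 0.09 0.12 63 [0.387 0.323 0.138]
side0 0.12 0.15 239 [0.387 0.353 0.157]
side0 0.15 0.18 946 [0.379 0.383 0.172]
side0 0.18 0.21 1604 [0.421 0.412 0.183]
```

Emit:
play_rows:
  commands:
    - [0.0319,0.0061,0.025,0]
    - [0.0319,0.0061,0.025,0]
    - [0.0319,0.0061,0.025,0]
    - [0.0319,0.0061,0.025,0]
    - [0,0,0,-8.25]
    - [0,0,0,-8.25]
    - [0,0,0,-8.25]
    - [0,0,0,-8.25]
    - [0,0,0,-8.25]
    - [0,0,0,-8.25]
    - [0,0,0,-8.25]
    - [0,0,0,-8.25]
    - [0,0,0,0]
  claw: 0.014

```text
t: 4.8
eef_pos: [0.3965, 0.2043, 0.3045]
tool_rot: [-0.0, -0.026, 1.0, 0.0]
contact_force: [-0.7, -0.2, -0.3]
gripper_width: 0.166
```

```bash
python3 -c "
from h import *
c=snap('wrist','2')
a=cv2.normalize(np.clip(c['depth'],0,.4),None,0,255,cv2.NORM_MINMAX).astype(np.uint8)
cv2.imwrite('pics/d2.png',a)"
```

```text
wrist t 4.8 [0.3965 0.2043 0.3045] [-3.000e-04 -2.580e-02  9.997e-01  1.000e-04]
```

View pics/wrist2.png

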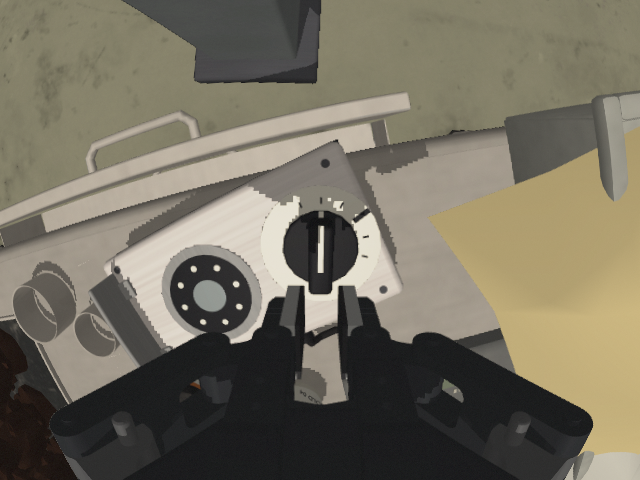

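```bash
cat >> h.py <<'E'
def toolpts(c):
    u,v=np.meshgrid(np.arange(640),np.arange(480)); x=(u-c['cx'])/c['fx'];y=(v-c['cy'])/c['fy'];r=np.hypot(x,y)+1e-9;d=c['depth']
    p=np.stack([x/r*np.tan(r)*d,y/r*np.tan(r)*d,d],-1); M=c['T_tool_cam']; return p@M[:3,:3].T+M[:3,3]
E
python3 -c "
from h import *
c=ld('wrist2');P=toolpts(c)
for v in range(280,345,5): print(v,[P[v,u].round(4).tolist() for u in (292,298,345,352)])
a=c['frame'][180:320,230:400]; cv2.imwrite('pics/w2c.png',cv2.resize(a,None,fx=4,fy=4,interpolation=cv2.INTER_CUBIC))
"
```

```text
280 [[-0.0228, -0.0184, 0.2573], [-0.0233, -0.0145, 0.2586], [-0.0231, 0.0165, 0.2579], [-0.0235, 0.0212, 0.2589]]
285 [[-0.0266, -0.0185, 0.2576], [-0.027, -0.0146, 0.2586], [-0.027, 0.0167, 0.2587], [-0.0267, 0.0213, 0.258]]
290 [[0.0103, -0.0108, 0.1656], [0.0107, -0.0084, 0.1646], [0.0108, 0.0101, 0.1644], [0.0108, 0.0128, 0.1644]]
295 [[0.0111, -0.0103, 0.1591], [0.0107, -0.0081, 0.1599], [0.0109, 0.0098, 0.1595], [0.0112, 0.0124, 0.1587]]
300 [[0.0109, -0.01, 0.1549], [0.0103, -0.0079, 0.1563], [0.0106, 0.0096, 0.1557], [0.0109, 0.0121, 0.155]]
305 [[0.0104, -0.0098, 0.1518], [0.0104, -0.0076, 0.1519], [0.011, 0.0093, 0.1507], [0.0106, 0.0118, 0.1513]]
310 [[0.0107, -0.0095, 0.1471], [0.0106, -0.0074, 0.1474], [0.0112, 0.009, 0.1462], [0.0107, 0.0115, 0.1472]]
315 [[0.0111, -0.0091, 0.1427], [0.0111, -0.0071, 0.1427], [0.0109, 0.0088, 0.1431], [0.0107, 0.0112, 0.1434]]
320 [[0.0106, -0.009, 0.14], [0.0103, -0.007, 0.1406], [0.011, 0.0086, 0.1392], [0.0101, 0.0111, 0.1409]]
325 [[0.0107, -0.0087, 0.1363], [0.0104, -0.0068, 0.137], [0.0112, 0.0084, 0.1356], [0.0108, 0.0107, 0.1362]]
330 [[0.0095, -0.0087, 0.1352], [0.0093, -0.0067, 0.1356], [0.0089, 0.0085, 0.1363], [0.0119, 0.0102, 0.131]]
335 [[0.0074, -0.0087, 0.1355], [0.0072, -0.0068, 0.1359], [0.007, 0.0085, 0.1362], [0.0117, 0.0101, 0.1283]]
340 [[0.0093, -0.0082, 0.1293], [0.0051, -0.0069, 0.1362], [0.0054, 0.0085, 0.1357], [0.0119, 0.0098, 0.1251]]
```

View pics/w2c.png

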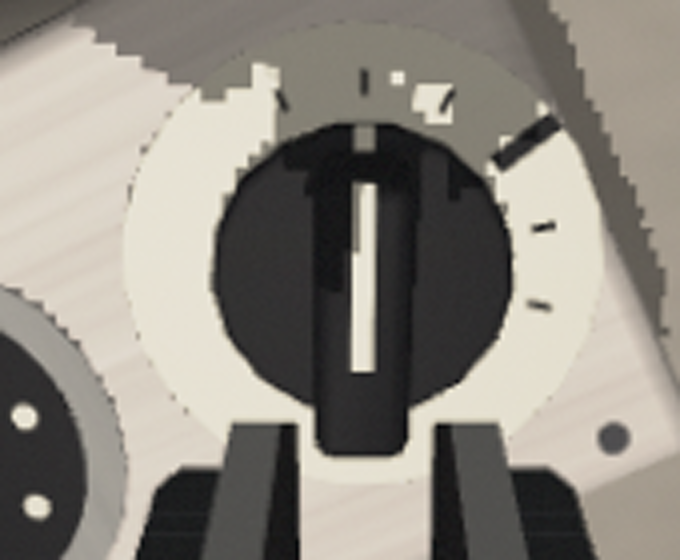

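Emit:
play_rows:
  commands:
    - [0,0,0,0]
    - [0,0,0,0]
    - [0,0,0,0]
    - [0,0,0.02,0]
    - [0,0,0.02,0]
    - [0,0,0.015,0]
    - [0,0,0.01,0]
    - [0,0,0.0085,0]
    - [0,0,0,0]
  claw: 0.045

```text
t: 5.75
eef_pos: [0.3962, 0.2045, 0.2306]
tool_rot: [-0.001, -0.027, 1.0, -0.0]
contact_force: [-0.1, -0.6, -0.2]
gripper_width: 0.527
```

Emit:
play_rows:
  commands:
    - [0,0,0,0]
    - [0,0,0,0]
    - [0,0,0,0]
    - [0,0,0,0]
    - [0,0,0,0]
    - [0,0,0,0]
  claw: 0.0
  force: 25

```text
t: 6.35
eef_pos: [0.3967, 0.2043, 0.2319]
tool_rot: [0.001, -0.027, 1.0, -0.0]
contact_force: [-0.9, -2.6, 5.8]
gripper_width: 0.158
```

```bash
python3 -c "
from h import *
c=snap('wrist','3')
a=c['frame'][180:380,200:440]; cv2.imwrite('pics/w3c.png',cv2.resize(a,None,fx=3,fy=3,interpolation=cv2.INTER_CUBIC))
"
```

```text
wrist t 6.35 [0.3967 0.2043 0.2319] [ 6.000e-04 -2.690e-02  9.996e-01 -5.000e-04]
```

View pics/w3c.png

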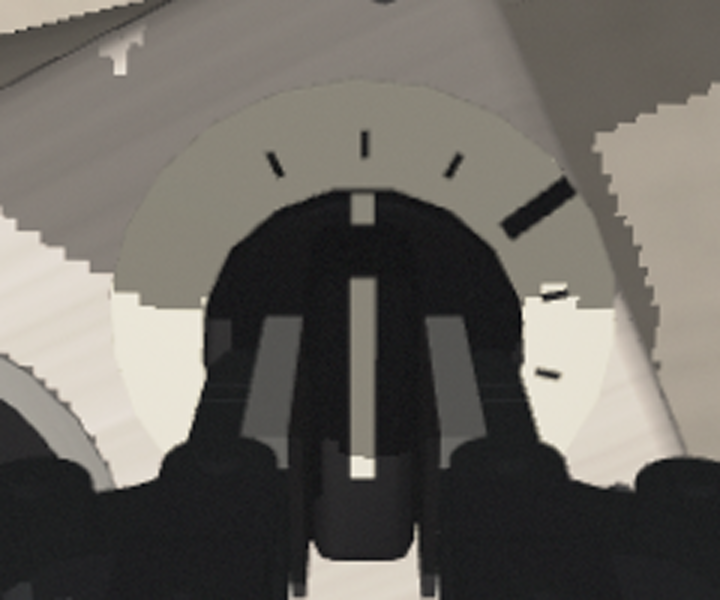

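Emit:
play_rows:
  commands:
    - [0,0,0,4]
    - [0,0,0,6]
    - [0,0,0,6]
    - [0,0,0,6]
    - [0,0,0,6]
    - [0,0,0,6]
    - [0,0,0,6]
    - [0,0,0,6]
    - [0,0,0,4]
    - [0,0,0,2]
    - [0,0,0,0]
    - [0,0,0,0]

```text
t: 7.6
eef_pos: [0.3965, 0.2035, 0.2318]
tool_rot: [0.001, 0.414, 0.91, -0.001]
contact_force: [-2.3, -5.1, 9.4]
gripper_width: 0.153
```

```bash
python3 -c "
from h import *
c=snap('wrist','4')
a=c['frame'][180:380,200:440]; cv2.imwrite('pics/w4c.png',cv2.resize(a,None,fx=3,fy=3,interpolation=cv2.INTER_CUBIC))
"
```

```text
wrist t 7.6 [0.3965 0.2035 0.2318] [ 7.000e-04  4.143e-01  9.101e-01 -1.200e-03]
```

View pics/w4c.png

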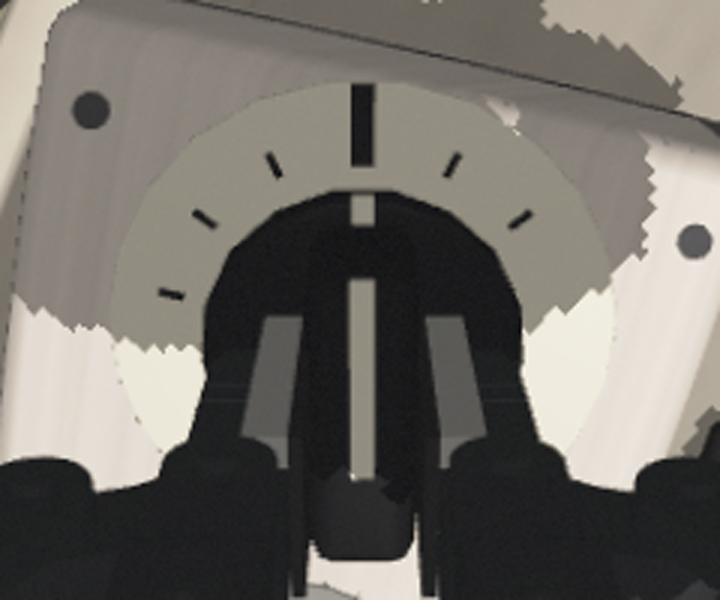

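Emit:
play_rows:
  commands:
    - [0,0,0,0]
    - [0,0,0,0]
    - [0,0,0,0]
    - [0,0,0,0]
    - [0,0,-0.01,0]
    - [0,0,-0.03,0]
    - [0,0,-0.04,0]
    - [0,0,-0.04,0]
    - [0,0,0,0]
  claw: 0.045

```text
t: 8.55
eef_pos: [0.3975, 0.2062, 0.3564]
tool_rot: [0.003, 0.414, 0.91, 0.003]
contact_force: [0.0, -0.6, -0.2]
gripper_width: 0.529
```

```bash
python3 -c "
from h import *
c=snap('wrist','5')
a=c['frame'][170:320,230:410]; cv2.imwrite('pics/w5c.png',cv2.resize(a,None,fx=4,fy=4,interpolation=cv2.INTER_CUBIC))
"
```

```text
wrist t 8.55 [0.3975 0.2062 0.3564] [0.0031 0.4137 0.9104 0.0034]
```

View pics/w5c.png

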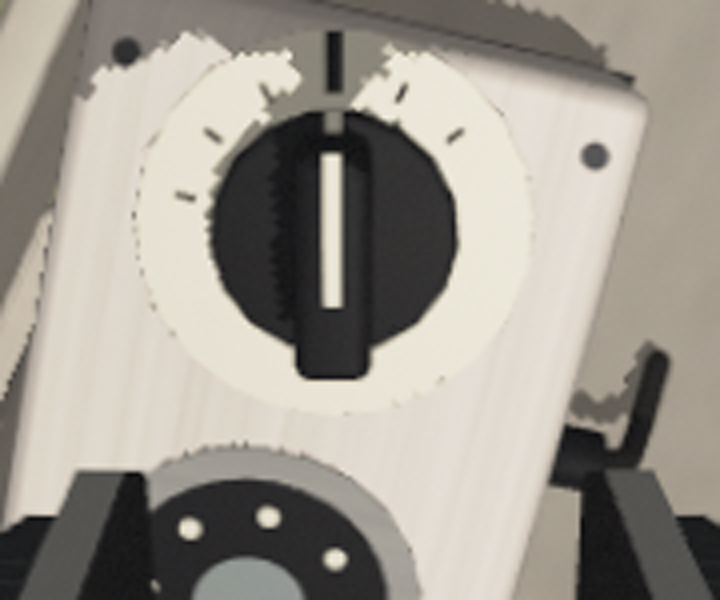

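View pics/wrist5.png

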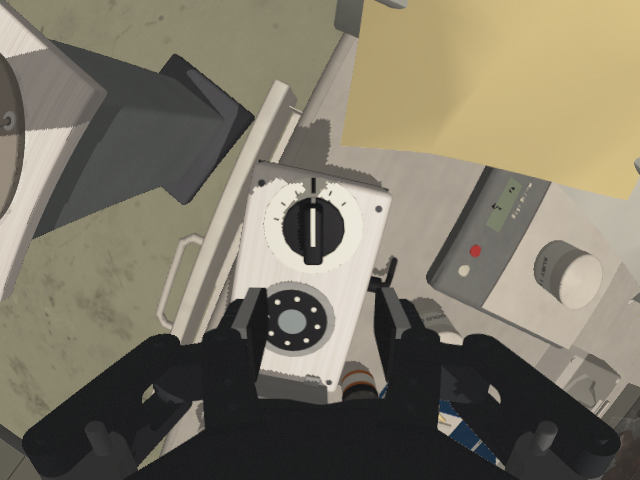

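Emit:
play_rows:
  commands:
    - [-0.0423,-0.0112,0,0]
    - [-0.0423,-0.0112,0,0]
    - [-0.0423,-0.0112,0,0]
    - [-0.0423,-0.0112,0,0]
    - [-0.0423,-0.0112,0,0]
    - [0,0,0,8.2]
    - [0,0,0,8.2]
    - [0,0,0,8.2]
    - [0,0,0,8.2]
    - [0,0,0,8.2]
    - [0,0,0,0]
    - [0,0,0,0]
  claw: 0.065

```text
t: 9.8
eef_pos: [0.493, 0.0085, 0.3506]
tool_rot: [-0.0, 0.705, 0.709, -0.001]
contact_force: [-0.4, 0.1, 0.6]
gripper_width: 0.763
```

```bash
python3 -c "
from h import *
c=snap('wrist','6')
P=toolpts(ld('wrist5')); Q=P[(P[...,2]>.13)&(P[...,2]<.2)&(abs(P[...,0])<.013)]; print('tip z at .045',Q[:,2].max(), np.sort(Q[:,2])[-20:])
"
```

```text
wrist t 9.8 [0.493  0.0085 0.3506] [-5.000e-04  7.049e-01  7.093e-01 -5.000e-04]
tip z at .045 0.17176154306710414 [0.17063926 0.17065624 0.17069429 0.17072019 0.17073849 0.17079483
 0.17084206 0.17084373 0.17086585 0.1709071  0.1710355  0.17105193
 0.17119521 0.17124005 0.17129841 0.17140591 0.17147279 0.17155826
 0.17168399 0.17176154]
```

View pics/wrist6.png

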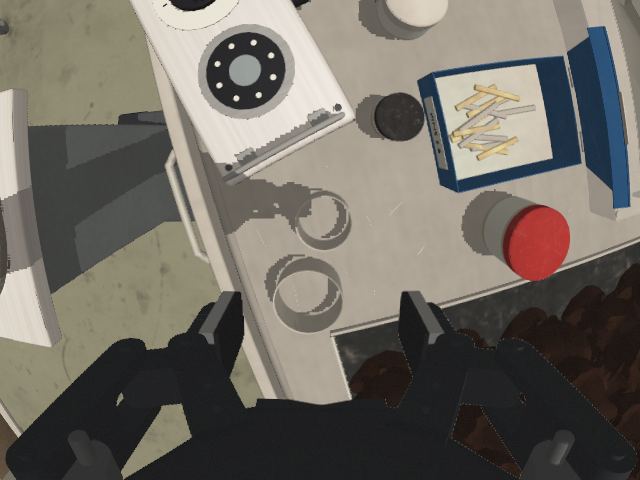

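```bash
python3 -c "
from h import *
c=ld('wrist6')
a=c['frame'][170:350,255:375]; cv2.imwrite('pics/w6c.png',cv2.resize(a,None,fx=4,fy=4,interpolation=cv2.INTER_CUBIC)[:600])
a=c['frame'][175:265,280:370]; cv2.imwrite('pics/w6d.png',cv2.resize(a,None,fx=6.5,fy=6.5,interpolation=cv2.INTER_CUBIC)[:600])
P=toolpts(c);M=np.eye(4);M[:3,:3]=R.from_quat(np.array(c['quat'])[[1,2,3,0]]).as_matrix();Wd=P@M[:3,:3].T+c['p']
for z0,z1,x,y in [(.026,.033,.494,.01),(.031,.038,.481,-.053)]:
    m=(Wd[...,2]>z0)&(Wd[...,2]<z1)&(np.hypot(Wd[...,0]-x,Wd[...,1]-y)<.04)
    Q=Wd[m]; A=np.c_[2*Q[:,:2],np.ones(len(Q))]; s=np.linalg.lstsq(A,(Q[:,:2]**2).sum(1),rcond=None)[0]
    print(m.sum(),s[:2],np.sqrt(s[2]+s[0]**2+s[1]**2),Q[:,2].max(), Q.min(0),Q.max(0))
"
```

```text
384 [0.49464392 0.00822512] 0.02290044895634632 0.03181352514671543 [ 0.47193238 -0.02945917  0.02600643] [0.51798844 0.03232058 0.03181353]
511 [ 0.48214436 -0.05856743] 0.029585954232211473 0.03673047116576811 [ 0.45211732 -0.08875905  0.03101689] [ 0.5121509  -0.02867101  0.03673047]
```

View pics/w6d.png

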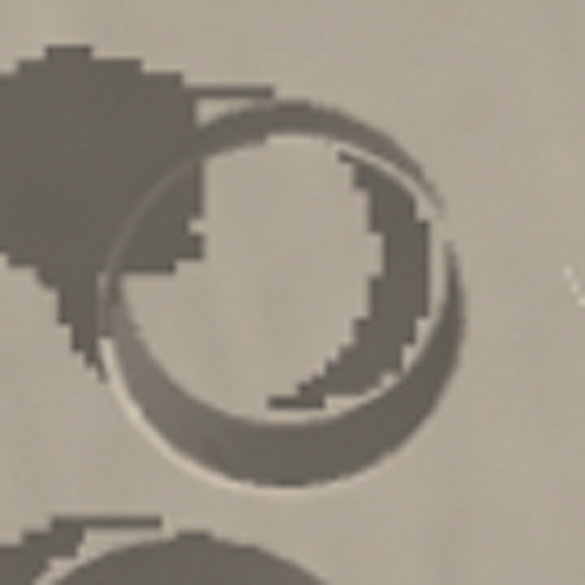

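```bash
python3 -c "
from h import *
c=ld('wrist6')
print(wz(c,323.5,222.7,.03), c['p'])
print('tri',tri(ld('wrist1'),(342.9,298.),c,(323.5,222.7)))
P=toolpts(c);M=np.eye(4);M[:3,:3]=R.from_quat(np.array(c['quat'])[[1,2,3,0]]).as_matrix();Wd=P@M[:3,:3].T+c['p']
for r in (.026,.025):
    m=(Wd[...,2]>.026)&(Wd[...,2]<.033)&(np.hypot(Wd[...,0]-.4945,Wd[...,1]-.009)<r)
    Q=Wd[m]; A=np.c_[2*Q[:,:2],np.ones(len(Q))]; s=np.linalg.lstsq(A,(Q[:,:2]**2).sum(1),rcond=None)[0]
    print(m.sum(),s[:2],np.sqrt(s[2]+s[0]**2+s[1]**2),Q.min(0),Q.max(0))
p1=wproj(c,np.array([[.4946+.023*np.cos(t),.0092+.023*np.sin(t),.03] for t in np.linspace(0,6.28,60)]))
p2=wproj(c,np.array([[.4946+.023*np.cos(t),.0092+.023*np.sin(t),.0] for t in np.linspace(0,6.28,60)]))
f=cv2.resize(c['frame'][175:265,280:370],None,fx=6.5,fy=6.5,interpolation=cv2.INTER_CUBIC)
for p,col in ((p1,(0,0,255)),(p2,(255,0,0))):
  for u,v in p: cv2.circle(f,(int((u-280+.5)*6.5),int((v-175+.5)*6.5)),2,col,-1)
cv2.imwrite('pics/w6e.png',f)
"
```

```text
[0.49490195 0.01005613 0.03      ] [0.49295526 0.00847266 0.35059048]
tri (array([0.49486151, 0.00927243, 0.02719694]), np.float64(0.00026017293022684084))
377 [0.49497647 0.00942518] 0.022596690394083293 [ 0.47193238 -0.01408318  0.02600643] [0.51798844 0.03232058 0.03181353]
377 [0.49497647 0.00942518] 0.022596690394083293 [ 0.47193238 -0.01408318  0.02600643] [0.51798844 0.03232058 0.03181353]
```

View pics/w6e.png

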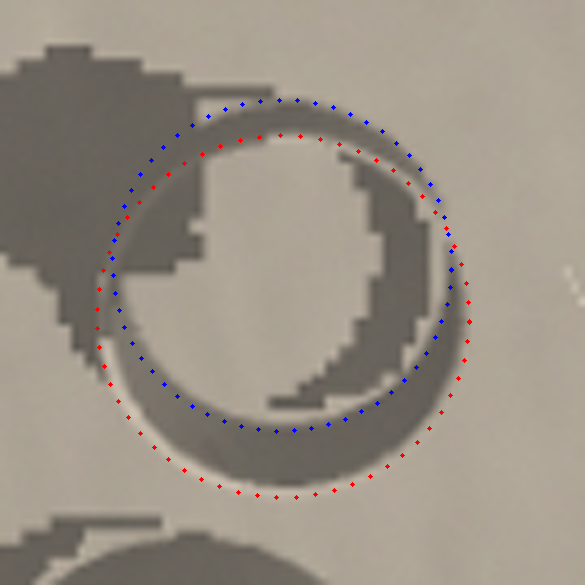

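Emit:
play_rows:
  commands:
    - [0.0013,0.0018,0.03,0]
    - [0,0,0.03,0]
    - [0,0,0.03,0]
    - [0,0,0.03,0]
    - [0,0,0.02,0]
    - [0,0,0.015,0]
    - [0,0,0.01,0]
    - [0,0,0.005,0]
    - [0,0,0,0]
    - [0,0,0,0]

```text
t: 10.85
eef_pos: [0.4954, 0.0097, 0.1817]
tool_rot: [0.0, 0.706, 0.708, 0.0]
contact_force: [0.4, 0.4, -0.2]
gripper_width: 0.762
```

```bash
python3 -c "
from h import *
c=snap('wrist','7')
"
```

```text
wrist t 10.85 [0.4954 0.0097 0.1817] [3.000e-04 7.063e-01 7.080e-01 4.000e-04]
```

View pics/wrist7.png

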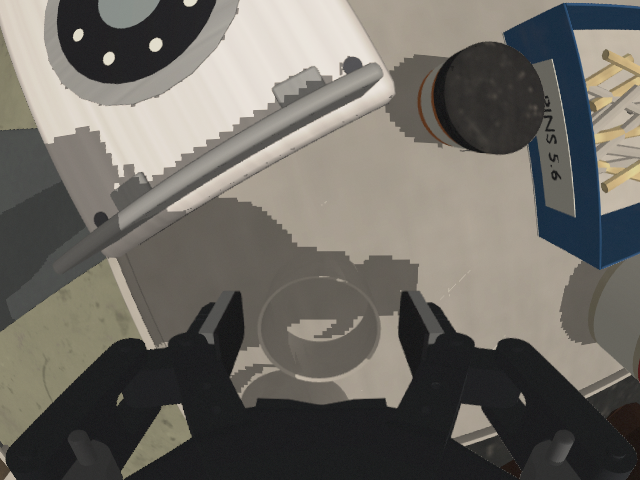

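Emit:
play_rows:
  commands:
    - [0,0,0.003,0]
    - [0,0,0,0]
    - [0,0,0,0]

```text
t: 11.2
eef_pos: [0.4951, 0.0096, 0.1784]
tool_rot: [0.0, 0.706, 0.708, 0.0]
contact_force: [0.4, 0.3, -0.1]
gripper_width: 0.76
```

Emit:
play_rows:
  commands:
    - [0,0,0,0]
    - [0,0,0,0]
    - [0,0,0,0]
    - [0,0,0,0]
    - [0,0,0,0]
    - [0,0,0,0]
    - [0,0,0,0]
  claw: 0.0
  force: 30

```text
t: 11.9
eef_pos: [0.4951, 0.0097, 0.1785]
tool_rot: [0.0, 0.706, 0.708, 0.0]
contact_force: [-1.0, -0.8, 5.6]
gripper_width: 0.529
```

```bash
python3 -c "
from h import *
c=snap('wrist','8')
"
```

```text
wrist t 11.9 [0.4951 0.0097 0.1785] [1.000e-04 7.064e-01 7.078e-01 0.000e+00]
```

View pics/wrist8.png

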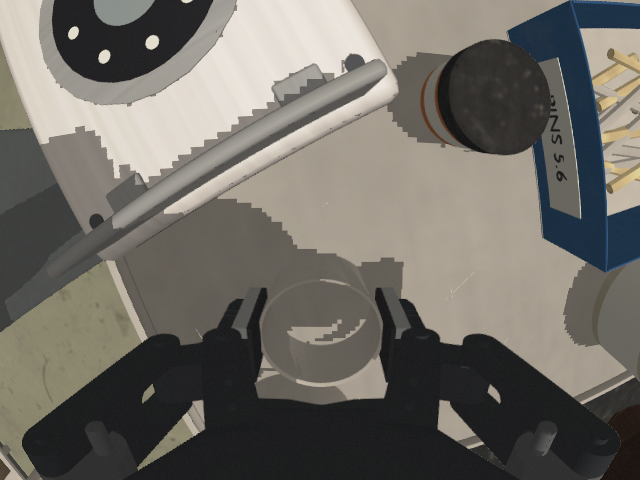

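Emit:
play_rows:
  commands:
    - [0,0,-0.005,0]
    - [0,0,-0.015,0]
    - [0,0,-0.025,0]
    - [0,0,-0.03,0]
    - [0,0,-0.03,0]
    - [0,0,-0.015,0]
    - [0,0,0,0]
    - [0,0,0,0]

```text
t: 12.75
eef_pos: [0.4949, 0.0095, 0.298]
tool_rot: [0.0, 0.706, 0.708, -0.0]
contact_force: [-0.3, 0.1, -0.1]
gripper_width: 0.527
```

```bash
python3 -c "
from h import *
c=snap('wrist','9');snap('scene','9');snap('side','9')
cv2.imwrite('pics/w9c.png',cv2.resize(c['frame'][240:420,210:430],None,fx=3.3,fy=3.3,interpolation=cv2.INTER_CUBIC))
"
```

```text
wrist t 12.75 [0.4949 0.0095 0.298 ] [ 1.000e-04  7.065e-01  7.077e-01 -0.000e+00]
scene t 12.8 [0.4946 0.0095 0.2974] [-4.000e-04  7.064e-01  7.078e-01 -5.000e-04]
side t 12.85 [0.4946 0.0095 0.2972] [-6.000e-04  7.064e-01  7.078e-01 -7.000e-04]
```

View pics/w9c.png

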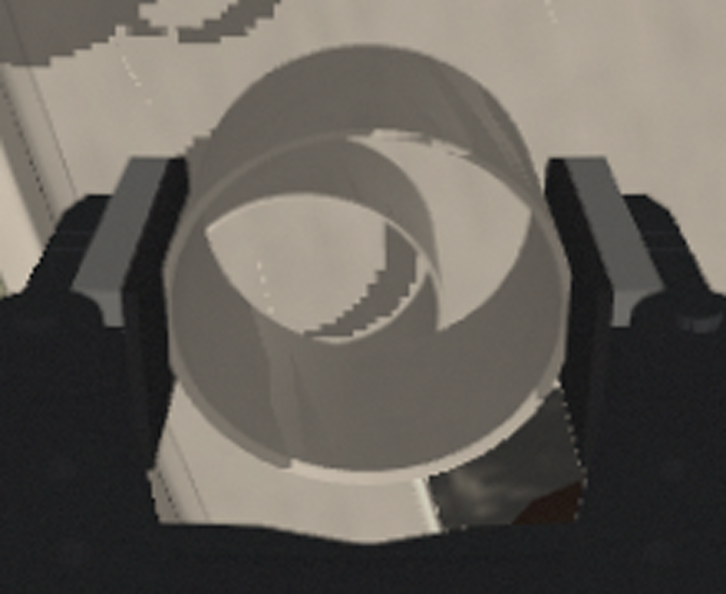

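View pics/scene9.png

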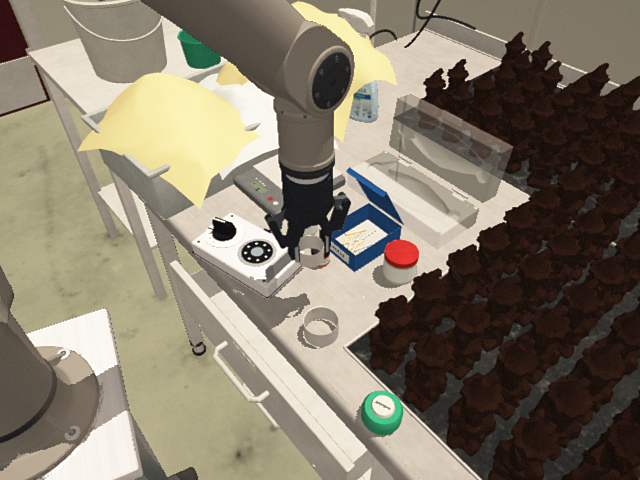

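View pics/side9.png

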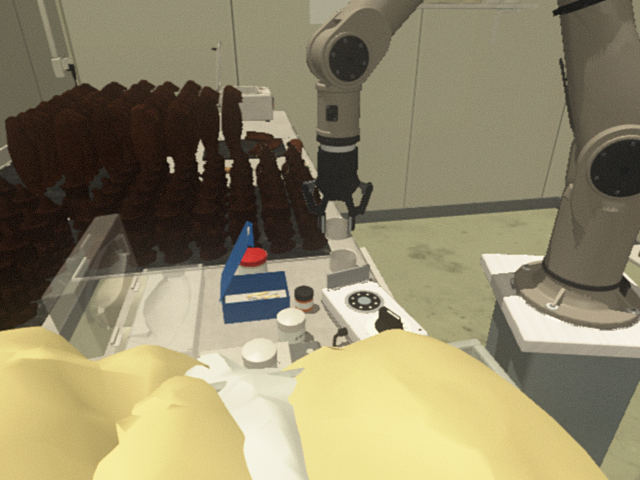

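```bash
cat > cyl.py <<'E'
from h import *
from scipy.optimize import least_squares
def fit(name,c0=(0,0)):
    c=ld(name);P=toolpts(c)
    m=(P[...,2]>.15)&(P[...,2]<.177)&(np.hypot(P[...,0]-c0[0],P[...,1]-c0[1])<.028)&(abs(P[...,1]-c0[1])<.0195)&(np.hypot(P[...,0]-c0[0],P[...,1]-c0[1])>.017)
    Q=P[m]
    def f(p):
        a=np.array([p[2],p[3],1]);a/=np.linalg.norm(a)
        d=Q-np.array([p[0],p[1],.1635]); r=np.linalg.norm(np.cross(d,a),axis=1)
        e1=r-.023; e2=r-p[4]; return np.where(abs(e1)<abs(e2),e1,e2)
    s=least_squares(f,[*c0,0,0,.022],loss='soft_l1',f_scale=.0005)
    print(name,m.sum(),'cx,cy',s.x[:2].round(4),'tilt deg',np.degrees(s.x[2:4]).round(2),'rin',s.x[4].round(4),'rms',np.sqrt(np.mean(f(s.x)**2)).round(5))
    # rim heights
    rr=np.hypot(P[...,0]-s.x[0],P[...,1]-s.x[1]); k=(rr>.0205)&(rr<.0245)&(abs(P[...,1]-s.x[1])<.0195)
    for nm,kk in (('front x+',k&(P[...,0]>s.x[0]+.01)),('back x-',k&(P[...,0]<s.x[0]-.01))):
        z=P[...,2][kk]; z=z[(z>.13)&(z<.2)]; print(nm,len(z),'z pct',np.percentile(z,[1,5,95,99]).round(4) if len(z) else '')
if __name__=='__main__':
    import sys
    fit(sys.argv[1])
E
python3 cyl.py wrist9; python3 cyl.py wrist8
```

```text
wrist9 5621 cx,cy [0.0003 0.0001] tilt deg [-0.2  -0.09] rin 0.0223 rms 0.00024
front x+ 2634 z pct [0.1481 0.1488 0.1763 0.1783]
back x- 4204 z pct [0.1482 0.1489 0.1764 0.1782]
wrist8 5618 cx,cy [0.0003 0.0001] tilt deg [-0.33 -0.04] rin 0.0223 rms 0.00023
front x+ 3239 z pct [0.1481 0.1487 0.1794 0.1799]
back x- 4620 z pct [0.1482 0.149  0.179  0.1797]
```

Emit:
play_rows:
  commands:
    - [0.012,-0.0058,0,0]
    - [0.024,-0.0117,0,0]
    - [0.024,-0.0117,0,0]
    - [0.024,-0.0117,0,0]
    - [0.024,-0.0117,0,0]
    - [0.012,-0.0058,0,0]
    - [0,0,0,-7]
    - [0,0,0,-7]
    - [0,0,0,-7]
    - [0,0,0,-7]
    - [0,0,0,0]
    - [0,0,0,0]

```text
t: 14.1
eef_pos: [0.436, 0.13, 0.2978]
tool_rot: [-0.0, 0.515, 0.857, -0.0]
contact_force: [0.4, 0.0, 0.2]
gripper_width: 0.523
```

```bash
python3 -c "
from h import *
c=snap('wrist','10')
"; python3 cyl.py wrist10
```

```text
wrist t 14.1 [0.436  0.13   0.2978] [-4.000e-04  5.153e-01  8.570e-01 -2.000e-04]
wrist10 5580 cx,cy [0.0001 0.0004] tilt deg [-0.23  0.13] rin 0.0223 rms 0.00024
front x+ 2635 z pct [0.148  0.1487 0.1765 0.1782]
back x- 4211 z pct [0.1481 0.1489 0.1765 0.1782]
```

View pics/wrist10.png

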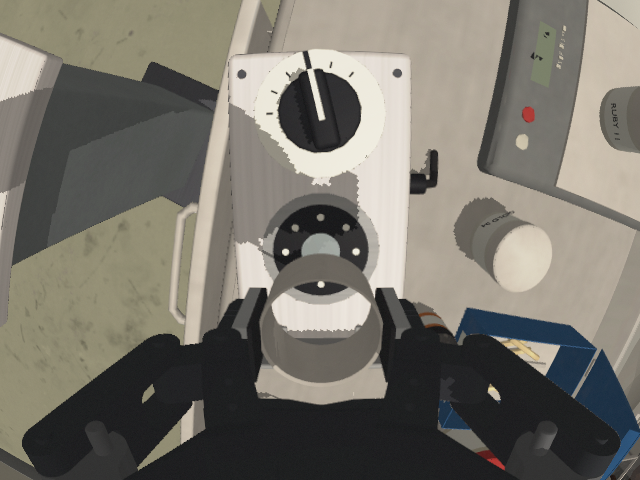

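```bash
python3 - <<'E'
from h import *
# two-view window centre: bezel outer ellipse in wrist6 & wrist1 by projected-circle overlay refinement on bezel/white dots
from scipy.optimize import least_squares
for n in ('wrist1','wrist6'):
    c=ld(n); g=cv2.cvtColor(c['frame'],cv2.COLOR_BGR2GRAY)
    uv=wproj(c,[[.4365,.1297,.0464]])[0]; x,y=uv.astype(int)
    m=np.zeros_like(g); 
    dark=((g<75)*255).astype(np.uint8)
    ct,_=cv2.findContours(dark[y-60:y+60,x-60:x+60],cv2.RETR_EXTERNAL,cv2.CHAIN_APPROX_NONE)
    k=max([t for t in ct if cv2.pointPolygonTest(cv2.convexHull(t),(60.,60.),False)>0],key=cv2.contourArea)
    h=cv2.convexHull(k).reshape(-1,2)+[x-60,y-60]
    Q=wz(c,h[:,0],h[:,1],.0464)
    s=least_squares(lambda p:np.hypot(Q[:,0]-p[0],Q[:,1]-p[1])-p[2],[.4365,.1297,.03],loss='soft_l1',f_scale=.0005)
    print(n,uv,s.x.round(4))
E
```

```text
wrist1 [350.19119845 167.43969383] [0.4358 0.1295 0.0296]
wrist6 [244.93141709  69.59256794] [0.4361 0.1296 0.0295]
```

Emit:
play_rows:
  commands:
    - [0,0,0.01,0]
    - [0,0,0.015,0]
    - [0,0,0.015,0]
    - [0,0,0.01,0]
    - [0,0,0.006,0]
    - [0,0,0.004,0]
    - [0,0,0.002,0]
    - [0,0,0,0]
    - [0,0,0,0]
    - [0,0,0,0]

```text
t: 15.15
eef_pos: [0.4366, 0.1296, 0.2366]
tool_rot: [0.0, 0.514, 0.858, 0.0]
contact_force: [-0.0, -0.5, -0.0]
gripper_width: 0.53
```

```bash
python3 -c "
from h import *
c=ld('wrist10');print(wz(c,320.7,251,.0464))
c=snap('wrist','11');snap('scene','11');s=snap('side','11')
cv2.imwrite('pics/s11c.png',cv2.resize(s['frame'][200:350,290:440],None,fx=4,fy=4,interpolation=cv2.INTER_CUBIC))
from station import sensors; o=sensors.get_obs(); print(o['contact_force'],o['torque'],o['joint_vel'])
P=toolpts(c);
M=T(c)@np.linalg.inv(c['T_tool_cam']);Wd=P@M[:3,:3].T+M[:3,3]
k=(np.hypot(Wd[...,0]-.4362,Wd[...,1]-.1297)<.03)&(P[...,2]>.182); print('glass z',np.percentile(Wd[...,2][k],[5,50,95]),k.sum())
"; python3 cyl.py wrist11
```

```text
[0.43623723 0.12996975 0.0464    ]
wrist t 15.15 [0.4366 0.1296 0.2366] [3.000e-04 5.143e-01 8.576e-01 3.000e-04]
scene t 15.2 [0.4366 0.1296 0.2365] [3.000e-04 5.142e-01 8.576e-01 3.000e-04]
side t 15.25 [0.4366 0.1296 0.2365] [3.000e-04 5.142e-01 8.577e-01 2.000e-04]
[-0.08241161 -0.06321269  0.1062276 ] [-0.04537922  0.03456011 -0.03106377] [ 0.00121259  0.00107989 -0.00070077  0.00236012  0.00065409  0.00184257
 -0.0003533 ]
glass z [0.04552268 0.04649758 0.04745847] 8214
wrist11 5604 cx,cy [0.0001 0.0004] tilt deg [-0.41 -0.12] rin 0.0223 rms 0.00024
front x+ 3498 z pct [0.1482 0.1489 0.1906 0.1912]
back x- 4883 z pct [0.1482 0.149  0.1903 0.1909]
```

View pics/wrist11.png

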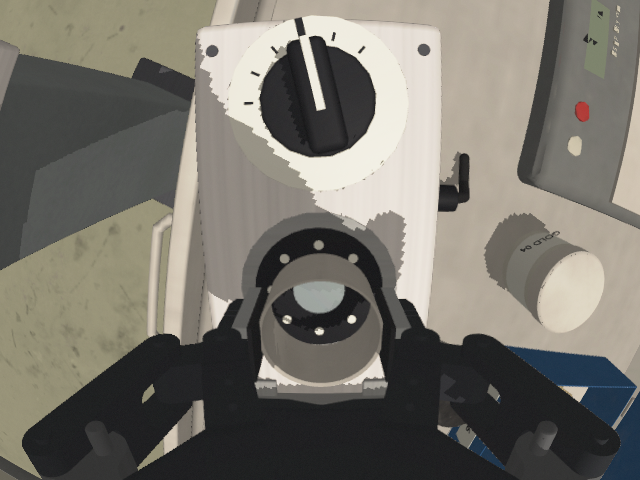

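View pics/s11c.png

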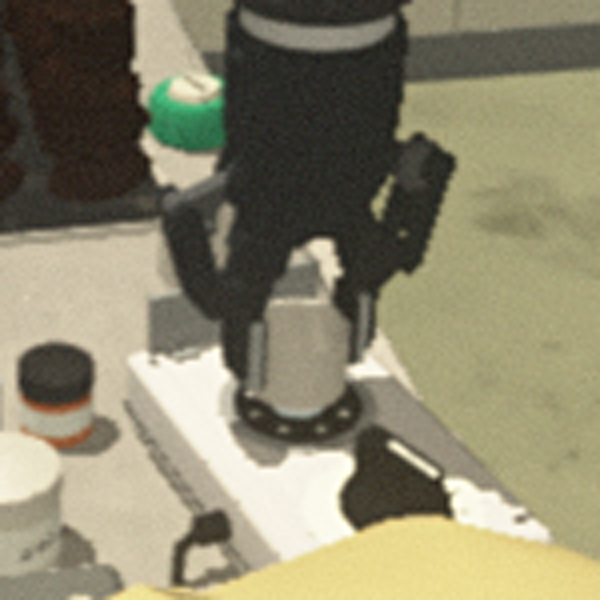

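View pics/scene11.png

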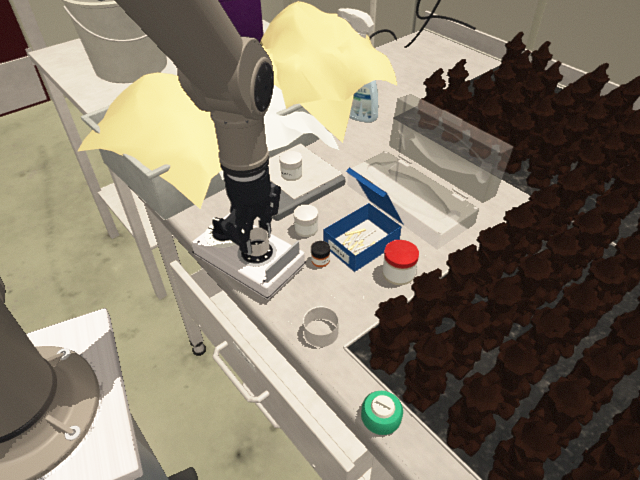

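Emit:
play_rows:
  commands:
    - [0,0,0.0015,0]
    - [0,0,0,0]
    - [0,0,0,0]
    - [0,0,0,0]
    - [0,0,0,0]
    - [0,0,0,0]

```text
t: 15.9
eef_pos: [0.4365, 0.1296, 0.2347]
tool_rot: [0.0, 0.514, 0.858, 0.0]
contact_force: [0.1, 0.4, 0.7]
gripper_width: 0.527
```

```bash
python3 -c "
from h import *
c=snap('wrist','12')
cv2.imwrite('pics/w12c.png',cv2.resize(c['frame'][10:170,220:420],None,fx=3.7,fy=3.7,interpolation=cv2.INTER_CUBIC))
from station import sensors; print(sensors.get_obs()['contact_force'])
"; python3 cyl.py wrist12
```

```text
wrist t 15.9 [0.4365 0.1296 0.2347] [0.     0.5142 0.8577 0.    ]
[ 0.20163277 -0.58317673 -0.3505942 ]
wrist12 5608 cx,cy [0.0001 0.0004] tilt deg [-0.29 -0.02] rin 0.0223 rms 0.00024
front x+ 3504 z pct [0.1482 0.1489 0.1887 0.1892]
back x- 4888 z pct [0.1483 0.149  0.1884 0.1891]
```

View pics/w12c.png

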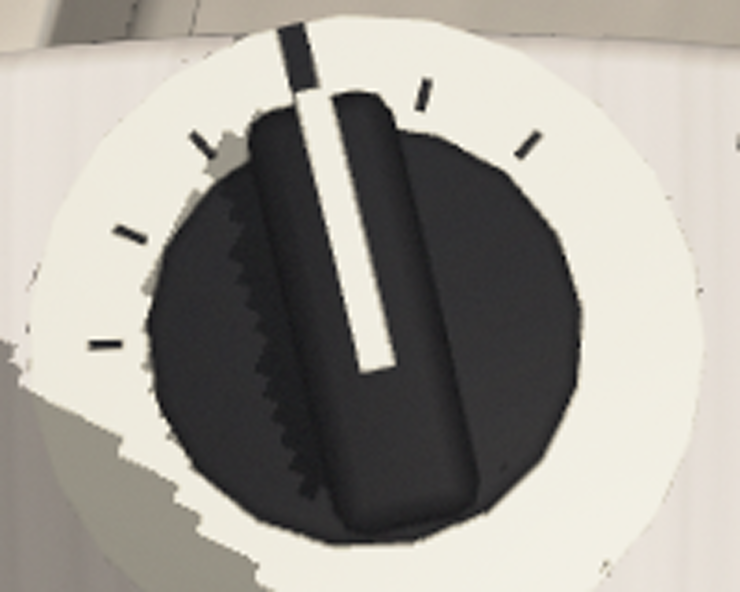

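```bash
python3 -c "
from h import *
c=ld('wrist12');g=lambda u,v,z:wz(c,u/3.7+220,v/3.7+10,z)
an=lambda v:np.degrees(np.arctan2(v[1],v[0]))
print(an(g(313,92,.078)-g(377,370,.078)),an(g(291,27,.0464)-g(305,88,.0464)),an(g(298,57,.0464)[:2]-np.array([.3962,.2044])))
from station import bot; bot.hand_in()
"
```

```text
130.486983289946 130.10096922800378 131.0924454181744
the job is handed in; nothing more can be done
```

I turned the focus knob clockwise by about 52° to the long index mark. Then I gripped the smaller cutter around its outside, lifted it over the glare shield, and held it over the round window. The job was handed in at about 16 s, still holding it there.

- **Knob:** the pointer stood at 130.5°, and the two readings of the index mark were 130.1° and 131.1°. They agree to about half a degree.
- **Cutter position:** its centre is about 0.5 mm from the window centre. Its lower edge is about 10 mm above the glass (edge at 56.3 mm, glass measured at 46.5 mm).
- **Level and contact:** the fitted tilt is 0.3° or less. The force reading stayed under 1 N over the camera, so I saw no sign of it touching.
- **Bystanders:** in the last overview picture the large cutter, the pots, the timer and the box of pins stood where they were.

The cutter was measured from two views, which disagreed by up to about 1 mm. No check failed.

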